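Aim the horn antenna at the sample sheet

ROBOT

A 7-joint arm with a two-finger parallel gripper is mounted at the origin on the work surface. World frame = base frame: x ahead of the robot, y to its left, z up, the work surface at z = 0. Lengths are in mm, angles in rad, forces in N, time in s.
With the tool pointing down it reaches from about 400 to 875 mm from the base axis. Payload 4.4 kg.
Tool frame: the origin (TCP) lies on the centre line of the jaws, within the pads' length; the fingertips stand 25 mm ahead of it and the grasp point (between the pads) lies 6 mm ahead of it; x points along the fingers, y is the direction in which the jaws open and shut, and the axes are right-handed (so a half turn about x gives the same grasp; the last joint's range is limited). The gripper opens to 85 mm and grips with 20 to 120 N. Pads are 22 mm wide; open, the fingers measure 114 mm over their backs; the gripper's body (76 mm by 85 mm) begins 54 mm behind the grasp point. The pads swing forward as they close: fully open they stand 13 mm farther back than shut.
Start: joints at [-1.18, 0.628, 0.038, 1.517, -0.027, 0.996, -0.02], TCP at [286.681, 583.379, 256.313] pointing down, gripper open.
Joint ranges: [-3.06, 3.06], [-0.37, 2.12], [-1.25, 1.32], [0.18, 2.47], [-1.1, 4.24], [0.23, 1.98], [-2.94, 2.94]. Speed limits (rad/s): [2.57, 2.57, 3.14, 3.14, 3.14, 3.14, 3.14].

INTERFACE

Orientations are given as [roll, pitch, yaw] about the fixed x, y, z axes, in that order (R = Rz(yaw) Ry(pitch) Rx(roll)).
In Python, from cell import * gives the robot as it stands. The module is installed in compiled form; this text tells all that it offers.
- The arm moves only by the tool jog_arm, never from a script. Its argument "series" is a list of rows, each a list of 3 entries, a list of its own where there are three numbers: the turn, a rotation vector about the tool's x, y, z in degrees, then the shift along the tool's x, y, z in mm, then the gripper's target within -1 to 1 (shut at 1, half-way at 0, fully open at -1). In form: [[[rx, ry, rz], [dx, dy, dz], hand], ...]. A call has 1 to 8 rows; each row shifts and turns the commanded pose from where the row before left it, along the tool's axes as they then stand; what a row does not reach is not made up. A row lasts 1/8 s, in which the tool goes at most 62.5 mm and 10.7 degrees, less where a joint would pass 70% of its speed; a pose out of reach is approached as far as the arm can. A call is refused whole if a number of a shift passes 62.5 or a number of a turn 10.7, either way. A call with a gripper value outside its range is refused whole. The fingers move at their own pace and stop on an object; the grip force is fixed at half the most. Time passes only in rows, so rows that do not move let the fingers close. It gives the time, the measured TCP pose, the force and the opening at its end, in the units of the state.
- read_state(): the state, without advancing time (a new reading comes with each control period).
- get_image(name): name is "scene" or "top" or "wrist"; returns a dict with "img" (480x640x3 uint8, red, green, blue), "range_z" (480x640 float32, mm along the optical axis (not along the pixel's ray), 0 where there is no reading), "fovy" (degrees; the focal length in pixels is half the picture's height over the tangent of half this angle, whatever the lens; pixels are square), "cx", "cy" (the principal point, pixels), "k1" (the pictures are not rectified: a ray, as slopes to the right and down, at radius r is drawn at 1 + k1 r^2 times it, then the intrinsics apply), "cam_to_world" (4x4, takes a point from camera to world coordinates). Camera axes: x right, y up, looking along -z (the intrinsics and any distortion apply to the point x, -y, -z); pixel columns grow to the right and rows downward; lengths in mm; the calibration is good to about 2 mm. A picture is of the moment at which its call begins.
- finish_job(): hands the job in, once; it reports no verdict.
The state is a dict: "clock": time; "qpos": joint angles; "qd": joint speeds; "tau": joint torques, N m; "eef_pos": TCP position; "tool_rot": TCP orientation; "force": force on the tool from outside, world axes, zero at the start; "torque": the same for the moment, N m; "width": finger opening in mm.
Only numpy, scipy, OpenCV 4.12 (cv2) and the standard library are available. Lean on these libraries where they do the work, as an engineer would, in place of code of your own. Each camera call takes 0.05 s, during which the arm holds its last target. There are 200 camera calls.

TASK

First swing the instrument case's dust flap fully shut, so its tab drops in behind the far rim. Then draw the horn antenna out of its well and hold it raised over the patterned sample sheet, slanted about halfway between upright and level, its mouth pointing down at the middle of the sheet from about 12 cm away, without touching the sheet. Finish while still holding it there in the gripper, and leave the small carton, the jar and the screwdriver where they are.

Things in the scene. Friction and masses are not known exactly. Their poses are not given: they have to be found in the camera images.
- case: Open wooden case fixed to the bench, 170 (x) x 270 (y) x 75 mm high, walls 8 mm; origin: centre of its underside, z up. Its +y half is a compartment of small calibration parts, closed by the dust flap; its -y half is a grey foam block, top 73 mm high, with a square well 62 x 62 mm, 40 mm deep (floor 33 mm above the bench), centred at (0, -65.5) mm, where the horn stands.
- flap (a joint): Angle of the light-wood dust flap, rad: 0 shut (level), 1.57 upright, stop at 1.9; starts at 1.25 to 1.75. Its hinge line runs along the case's y at case x = -83 mm, height 75 mm; shut, the flap reaches from there towards case +x. The hinge is stiff (0.09 N m) and the flap stays where it is left; push its outer face (towards case -x when upright) to close it.
- flap_edge (a point): Middle of the flap's free edge on its outer face, 157 mm from the hinge line. The flap is a board 155 mm long, 124 mm wide, 5 mm thick, centred at case y = 65.5 mm; shut, its upper face is 80 mm above the bench and the tab under its free edge (50 mm wide, 16 mm deep) sits behind the case's +x rim.
- horn: Loose conical horn antenna, 0.13 to 0.21 kg, 155 mm long, standing mouth down in the well. Origin: centre of its mouth; z runs from mouth to grip. Aluminium cone 56 mm across at the mouth, narrowing to 22 mm at z = 55 mm, neck to z = 76 mm, steel flange 36 x 36 mm to z = 81 mm, then a square black grip 26 x 26 mm up to z = 155 mm, its faces square to the horn's x and y.
- horn_aim (a point): Point on the horn's axis 120 mm out in front of its mouth (horn z = -120 mm).
- sheet: Sample sheet, dark blue 130 x 130 mm with a 6 x 6 grid of small brass-coloured dots, on a white block 150 x 150 mm fixed to the bench; upper face 22 mm above the bench. Origin at the centre of the underside.
- sheet_middle (a point): Middle of the patterned sheet's upper face.
- carton: Bystander: small closed cardboard box 60 x 45 x 35 mm high on the bench; origin at the centre of its underside.
- jar: Bystander: small closed jar, 40 mm across, 55 mm high; origin at the centre of its underside.
- driver: Bystander: screwdriver 160 mm long lying on the bench along its x axis.
There are look-alikes about, which are no part of the job. What is meant by the horn is not orange or pink, and is the smaller of those in its own colour.

How it is judged:
By the outcome, as a careful person would: the job done as asked, in the order asked, and still so for the second after the job is handed in, while the arm keeps its last pose, push and grip.
It also fails if it takes over 54 s, if anything falls off the work surface, if the arm or the gripper's body presses on something with over 40 N, if the wrist force passes 120 N, or if a joint passes its speed limit or range.

## Working session

There is one attempt and no reset: what is moved stays moved. The work goes in short steps, Python scripts to look and compute and a tool call to move; the robot and the scene stay as the last step left them, time stands still between calls to the robot, and variables do not carry over. Pictures are saved under pics/ and viewed, about 8 in all and at most 12, crops included, and the job is handed in when it is done.

Besides the shell and the picture viewer there is one more tool, called after "Request:" as name(argument=value, ...), one argument or row to a line, values as JSON. jog_arm: Moves the arm, as the interface text tells. Its arguments: {"type":"object","properties":{"series":{"type":"array"}},"required":["series"]}

```bash
mkdir -p pics; cat > h.py <<'E'
from cell import *
import numpy as np, cv2
from scipy.spatial.transform import Rotation as R
def cloud(d):
    h,w=d["range_z"].shape; f=h/2/np.tan(np.radians(d["fovy"])/2)
    u,v=np.meshgrid(np.arange(w),np.arange(h)); K=np.array([[f,0,d["cx"]],[0,f,d["cy"]],[0,0,1.]])
    p=cv2.undistortPoints(np.stack([u,v],-1).reshape(-1,1,2).astype(float),K,np.array([d["k1"],0,0,0,0.])).reshape(h,w,2)
    z=d["range_z"]; c=np.stack([p[...,0]*z,-p[...,1]*z,-z],-1)
    T=d["cam_to_world"]; P=c@T[:3,:3].T+T[:3,3]; P[z<=0]=np.nan
    return P
def save(n,img): cv2.imwrite(f"pics/{n}.png",cv2.cvtColor(img,cv2.COLOR_RGB2BGR))
E
python3 - <<'E'
from h import *
s=read_state();print(s)
for n in("top","scene"):
    d=get_image(n);save(n,d["img"]);np.save(n+"_P.npy",cloud(d));np.save(n+"_I.npy",d["img"])
    print(n,d["fovy"],d["k1"],d["cam_to_world"].round(2).tolist())
E
```

```text
{'clock': 0.0, 'qpos': array([-1.17980575,  0.62932891,  0.03843683,  1.51837013, -0.02698963,
        0.99626475, -0.02004282]), 'qd': array([-6.77963399e-04,  8.20565750e-04,  8.25490388e-05,  1.91559340e-03,
       -1.32731778e-04,  4.21538598e-04,  3.75736434e-04]), 'tau': array([ 8.17827149e-04, -5.63409483e+01,  1.22654133e+00, -1.93439180e+01,
        1.10016941e-02,  1.06204598e-02,  1.05047772e-05]), 'eef_pos': array([286.41873255, 582.86186374, 255.39941413]), 'tool_rot': array([-1.55504707,  1.56894308, -2.01187072]), 'force': array([ 0.19989221, -0.48971927,  0.12422313]), 'torque': array([-0.05472112, -0.01334695,  0.04241721]), 'width': 85.45007738615253}
top 53.2809837232503 -0.009767736604253615 [[0.03, 0.98, -0.19, 365.13], [-1.0, 0.03, 0.0, 14.45], [0.01, 0.19, 0.98, 1059.88], [0.0, 0.0, 0.0, 1.0]]
scene 48.09469471004664 -0.14318920784346229 [[-0.75, -0.51, 0.42, 974.56], [0.66, -0.58, 0.48, 449.51], [0.0, 0.64, 0.77, 810.74], [0.0, 0.0, 0.0, 1.0]]
```

View pics/top.png

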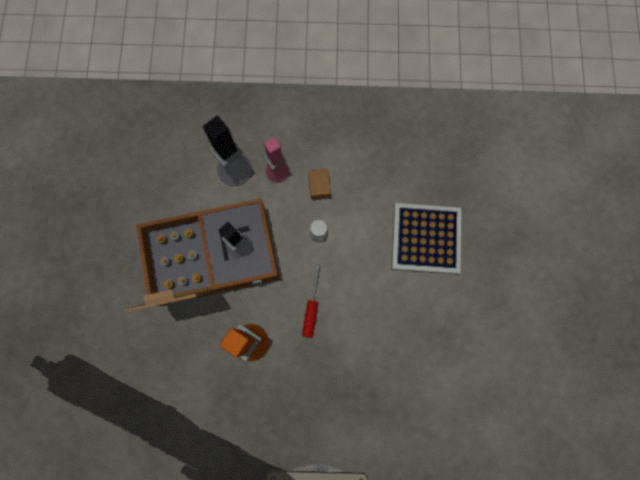

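View pics/scene.png

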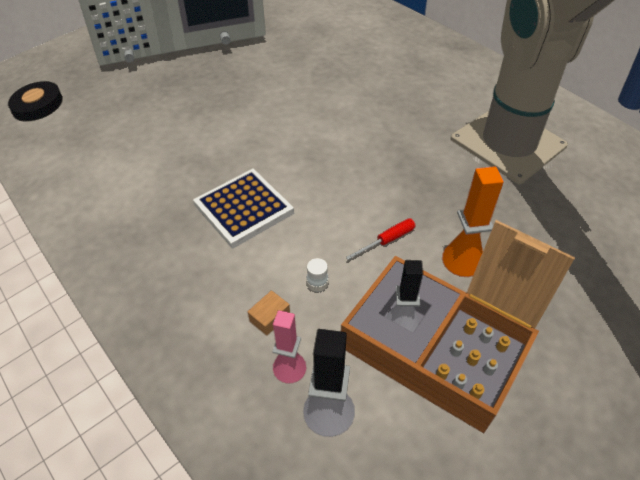

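The candidates are grey/black in the case at top (235,237), a bigger grey/black outside at (230,155), pink at (275,160) and orange at (245,343). The one in the well is the smaller of the grey pair, so it fits. The flap stands on the robot's side of the case, at top (160,300). I'll measure these next.

```bash
cat > m.py <<'E'
from h import *
d=get_image("wrist");save("wrist0",d["img"])
for n in("top","scene"):
    P=np.load(n+"_P.npy");I=np.load(n+"_I.npy").astype(int)
    x,y,z=np.moveaxis(P,-1,0)
    hsv=cv2.cvtColor(I.astype(np.uint8),cv2.COLOR_RGB2HSV)
    print(n)
    roi=(x>300)&(x<620)&(y>60)&(y<420)
    wood=roi&(hsv[...,1]>90)&(abs(z-75)<5)
    nn,lab,st,ce=cv2.connectedComponentsWithStats(cv2.morphologyEx(wood.astype(np.uint8),cv2.MORPH_CLOSE,np.ones((5,5))))
    k=1+np.argmax(st[1:,4]); q=P[(lab==k)&wood][:,:2].astype(np.float32)
    r=cv2.minAreaRect(q);print(" rim",r,len(q),st[k],np.round(cv2.boxPoints(r)).tolist())
    c=np.array(r[0])
    # horn grip: dark, z 110..195 near case
    dark=(I.max(-1)<60)&(z>125)&(z<200)&(np.hypot(x-c[0],y-c[1])<130)
    p=P[dark];print(" grip",len(p),np.nanmedian(p,0),p[:,2].max() if len(p) else 0)
    t=p[p[:,2]>183];
    if len(t)>5: print(" griptop",cv2.minAreaRect(t[:,:2].astype(np.float32)),t.mean(0))
    blk=(np.abs(z-22)<4)&(y<0)&(y>-450)&(x>250)&(x<650)
    nn,lab,st,ce=cv2.connectedComponentsWithStats(cv2.morphologyEx(blk.astype(np.uint8),cv2.MORPH_OPEN,np.ones((3,3))))
    for k in range(1,nn):
        if st[k,4]>500: print(" sheet",cv2.minAreaRect(P[lab==k][:,:2].astype(np.float32)),np.median(P[lab==k],0))
    fl=(z>95)&(x>250)&(x<520)&(y>190)&(y<420)&(hsv[...,1]>60)
    p=P[fl]; 
    if len(p)>50:
        m=p.mean(0);u,s,vt=np.linalg.svd(p-m,full_matrices=False);print(" flap",len(p),m,s/np.sqrt(len(p)),vt[2],p.min(0),p.max(0))
E
python3 m.py
```

```text
top
 rim ((549.667236328125, 213.4477081298828), (156.57260131835938, 213.57461547851562), 12.30915355682373) 789 [174 217 103  79 817] [[450.0, 301.0], [496.0, 92.0], [649.0, 126.0], [603.0, 334.0]]
 grip 319 [562.22822421 177.32671413 186.35387843] 198.6043368049891
 griptop ((515.2047119140625, 204.6231231689453), (29.420246124267578, 142.2831573486328), 64.4352798461914) [563.09174062 180.87516893 188.1229519 ]
 sheet ((591.51904296875, -235.99652099609375), (142.77606201171875, 119.96881103515625), 88.37544250488281) [ 590.77123666 -234.54296474   22.69906845]
 flap 580 [433.59544149 277.0202445  219.93607454] [35.47752653 23.1235755   5.88871427] [-0.9646211  -0.23086658 -0.12730573] [408.78370991 220.53406762  95.42667185] [464.58374589 342.81348222 237.04992625]
scene
 rim ((543.54345703125, 270.8924255371094), (174.16127014160156, 214.4120330810547), 13.88148021697998) 2055 [ 418  270  121  146 2125] [[433.0, 354.0], [485.0, 146.0], [654.0, 188.0], [602.0, 396.0]]
 grip 680 [574.68514488 185.05767488 171.16719226] 190.412404162724
 griptop ((569.5823364257812, 180.7622833251953), (25.428665161132812, 24.314441680908203), 47.53215408325195) [570.26490659 181.29105657 187.25555056]
 sheet ((592.7561645507812, -233.29412841796875), (132.2785186767578, 117.73009490966797), 87.8761978149414) [ 595.38610528 -228.71202086   21.98180237]
 flap 5940 [438.57552305 284.24624596 168.23063362] [40.85160036 35.76095729  2.81417799] [-0.95852551 -0.23986943 -0.15392046] [410.17772919 220.76512237  95.09577143] [467.25748198 346.24340191 235.16997376]
```

```bash
python3 - <<'E'
from h import *
I=cv2.imread("pics/top.png")
a=cv2.resize(I[100:380,110:350],None,fx=2.0,fy=2.0,interpolation=cv2.INTER_CUBIC)
a=np.clip(a.astype(float)*1.7,0,255).astype(np.uint8)
cv2.imwrite("pics/crop.png",a)
E
```

```text
(no output)
```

View pics/crop.png

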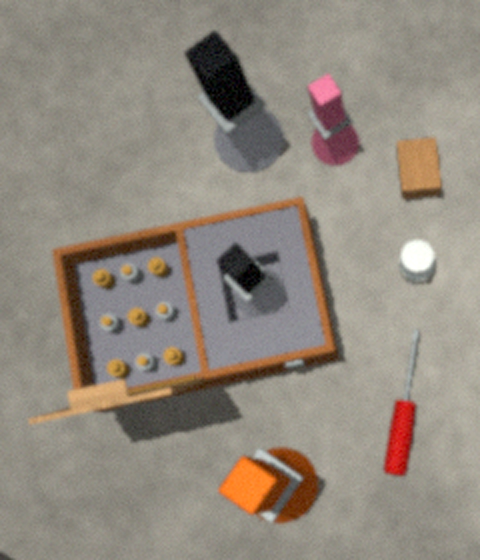

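The crop confirms the grey, black-gripped horn in the well as the target, with the bigger grey one outside at crop (235,100). Case is about (552,243), yaw about 14°, flap about 1.72 rad, sheet about (592,-234). The numbers from both views agree, so I'll plan the push on the flap.

```bash
cat >> h.py <<'E'
YAW=np.radians(14.); C=np.array([552.,243.])
ex=np.array([np.cos(YAW),np.sin(YAW)]); ey=np.array([-ex[1],ex[0]])
def cw(x,y,z): return np.r_[C+x*ex+y*ey,z]
def pose():
    s=read_state(); return np.array(s["eef_pos"]),R.from_euler("xyz",s["tool_rot"])
def plan(p,r,pt,rt,n=1):
    """n equal rows from (p,r) to (pt,rt), straight line; turn first, then shift in the axes before the row's turn"""
    rv=(r.inv()*rt).as_rotvec()/n; d=(np.array(pt)-p)/n
    for i in range(n):
        ri=r*R.from_rotvec(rv*i)
        print(np.degrees(rv).round(1).tolist(), ri.inv().apply(d).round(0).tolist())
E
python3 - <<'E'
from h import *
p,r=pose();print(r.as_matrix().round(3))
# down tool, tool y along case y (nearest half turn)
best=None
for s in(1,-1):
    y=np.r_[ey*s,0];x=np.r_[0,0,-1.];rt=R.from_matrix(np.c_[x,y,np.cross(x,y)])
    a=(r.inv()*rt).magnitude()
    if best is None or a<best[0]:best=(a,rt,s)
print(np.degrees(best[0]),best[2]);rt=best[1]
w=cw(-165,65.5,220);plan(p,r,w,rt,8);print(w)
p=w
for th in(1.72,1.5,1.3,1.1,.9,.7,.5,.35,.2,.1,0):
    n=np.array([-np.sin(th),np.cos(th)]);c=np.array([-83,75])+135*np.array([np.cos(th),np.sin(th)])+(5+12*np.sin(th))*n
    q=cw(c[0],65.5,c[1]+25);print(th,q.round(),end=" ");plan(p,rt,q,rt);p=q
E
```

```text
[[-0.001  0.441  0.897]
 [-0.001  0.897 -0.441]
 [-1.    -0.001 -0.   ]]
40.17230403000798 1
[-5.0, -0.0, 0.0] [4.0, -31.0, 27.0]
[-5.0, -0.0, 0.0] [4.0, -33.0, 25.0]
[-5.0, -0.0, 0.0] [4.0, -35.0, 22.0]
[-5.0, -0.0, 0.0] [4.0, -37.0, 19.0]
[-5.0, -0.0, 0.0] [4.0, -38.0, 15.0]
[-5.0, -0.0, 0.0] [4.0, -39.0, 12.0]
[-5.0, -0.0, 0.0] [4.0, -40.0, 8.0]
[-5.0, -0.0, 0.0] [4.0, -41.0, 5.0]
[376.055321  266.6372573 220.       ]
1.72 [420. 278. 231.] [0.0, 0.0, 0.0] [-11.0, 0.0, 45.0]
1.5 [448. 285. 236.] [0.0, 0.0, 0.0] [-5.0, 0.0, 29.0]
1.3 [475. 291. 235.] [0.0, 0.0, 0.0] [1.0, -0.0, 28.0]
1.1 [501. 298. 227.] [0.0, 0.0, 0.0] [7.0, -0.0, 27.0]
0.9 [526. 304. 215.] [0.0, 0.0, 0.0] [13.0, 0.0, 25.0]
0.7 [548. 309. 197.] [0.0, 0.0, 0.0] [18.0, -0.0, 22.0]
0.5 [566. 314. 174.] [0.0, 0.0, 0.0] [23.0, -0.0, 18.0]
0.35 [576. 316. 155.] [0.0, 0.0, 0.0] [19.0, 0.0, 10.0]
0.2 [583. 318. 134.] [0.0, 0.0, 0.0] [21.0, 0.0, 7.0]
0.1 [585. 319. 120.] [0.0, 0.0, 0.0] [14.0, -0.0, 3.0]
0 [587. 319. 105.] [0.0, 0.0, 0.0] [15.0, -0.0, 1.0]
```

View pics/wrist0.png

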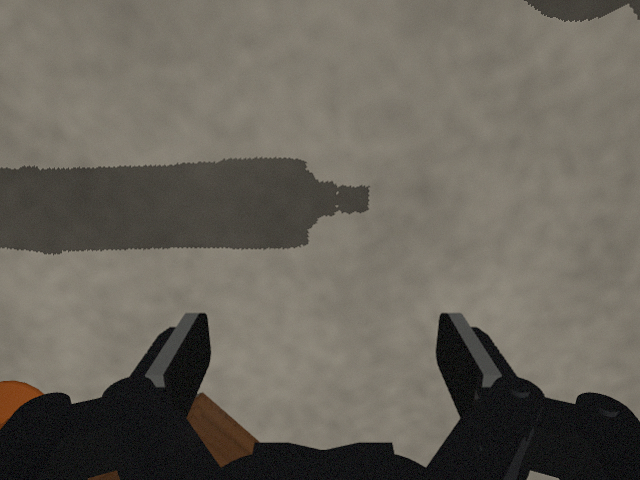

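The wrist view shows the open fingers with orange and wood at lower left, and nothing is under the tool. Moving behind the flap.

Request:
jog_arm(
  series=[
    [[-5, 0, 0], [4, -31, 27], 1],
    [[-5, 0, 0], [4, -33, 25], 1],
    [[-5, 0, 0], [4, -35, 22], 1],
    [[-5, 0, 0], [4, -37, 19], 1],
    [[-5, 0, 0], [4, -38, 15], 1],
    [[-5, 0, 0], [4, -39, 12], 1],
    [[-5, 0, 0], [4, -40, 8], 1],
    [[0, 0, 0], [0, 0, 0], 1],
  ],
)

```text
clock: 1.15
eef_pos: [365.0, 302.2, 227.9]
tool_rot: [-2.04, 1.568, -1.892]
force: [0.1, 0.6, 0.2]
width: -0.3
```

Request:
jog_arm(
  series=[
    [[-5, 0, 0], [6, -37, 3], 1],
    [[0, 0, 0], [-5, 0, 20], 1],
    [[0, 0, 0], [-5, 0, 20], 1],
    [[0, 0, 0], [-5, 0, 15], 1],
    [[0, 0, 0], [-2, 0, 20], 1],
    [[0, 0, 0], [1, 0, 28], 1],
  ],
)

```text
clock: 1.9
eef_pos: [472.4, 296.0, 238.4]
tool_rot: [2.533, 1.57, 2.776]
force: [-0.2, -0.2, -0.1]
width: 0.2
```

Request:
jog_arm(
  series=[
    [[0, 0, 0], [7, 0, 27], 1],
    [[0, 0, 0], [13, 0, 25], 1],
    [[0, 0, 0], [18, 0, 22], 1],
    [[0, 0, 0], [23, 0, 18], 1],
    [[0, 0, 0], [19, 0, 10], 1],
    [[0, 0, 0], [0, 0, 0], 1],
  ],
)

```text
clock: 2.65
eef_pos: [570.8, 319.0, 156.3]
tool_rot: [-2.92, 1.567, -2.679]
force: [-0.7, -0.0, 0.4]
width: -0.2
```

```bash
python3 - <<'E'
from h import *
p,r=pose();print(p,r.as_matrix().round(2).tolist())
print(np.r_[ex@(p[:2]-C),ey@(p[:2]-C)])
a=get_image("scene")["img"];save("s1",a[150:460,250:640])
E
```

```text
[570.84210129 318.95936984 156.33060076] [[-0.0, -0.24, 0.97], [-0.0, 0.97, 0.24], [-1.0, -0.0, -0.0]]
[36.6586451  69.14473507]
```

View pics/s1.png

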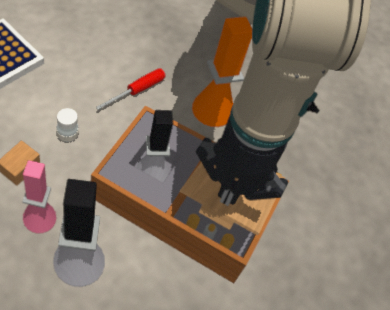

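The flap is following the finger and is about 0.35 rad from shut. Continuing down gently.

Request:
jog_arm(
  series=[
    [[0, 0, 0], [20, 0, 8], 1],
    [[0, 0, 0], [15, 0, 4], 1],
    [[0, 0, 0], [8, 0, 2], 1],
    [[0, 0, 0], [5, 0, 0], 1],
    [[0, 0, 0], [3, 0, 0], 1],
    [[0, 0, 0], [0, 0, 0], 1],
  ],
)

```text
clock: 3.45
eef_pos: [585.3, 322.4, 107.3]
tool_rot: [2.523, 1.571, 2.764]
force: [-0.1, -0.2, 0.1]
width: -0.1
```

Request:
jog_arm(
  series=[
    [[0, 0, 0], [2, 0, 0], 1],
    [[0, 0, 0], [0, 0, 0], 1],
  ],
)

```text
clock: 3.7
eef_pos: [585.5, 322.4, 105.4]
tool_rot: [0.645, 1.571, 0.887]
force: [-0.2, -0.1, 0.7]
width: 0.0
```

Request:
jog_arm(
  series=[
    [[0, 0, 0], [2, 0, 0], 1],
    [[0, 0, 0], [0, 0, 0], 1],
  ],
)

```text
clock: 3.95
eef_pos: [585.6, 322.5, 104.9]
tool_rot: [0.185, 1.57, 0.426]
force: [-3.0, -1.3, 8.9]
width: 0.0
```

Request:
jog_arm(
  series=[
    [[0, 0, 0], [2, 0, 0], 1],
    [[0, 0, 0], [0, 0, 0], 1],
  ],
)

```text
clock: 4.2
eef_pos: [585.6, 322.5, 104.7]
tool_rot: [0.05, 1.57, 0.291]
force: [-4.7, -3.5, 19.0]
width: -0.0
```

Flap is hard against its rest: 19 N with the tip at 80 mm. Retreat and go over the horn.

Request:
jog_arm(
  series=[
    [[0, 0, 0], [-30, 0, 0], 1],
    [[0, 0, 0], [-55, 0, 0], -1],
    [[0, 0, 0], [-55, 0, 0], -1],
    [[0, 0, 0], [-50, -20, 0], -1],
    [[8, 0, 0], [0, -40, -10], -1],
    [[8, 0, 0], [0, -40, -15], -1],
    [[8, 0, 0], [0, -30, -20], -1],
    [[0, 0, 0], [0, 0, 0], -1],
  ],
)

```text
clock: 5.2
eef_pos: [557.2, 188.0, 291.8]
tool_rot: [-1.689, 1.569, -1.87]
force: [0.2, 0.4, 0.5]
width: 85.4
```

```bash
cat > look.py <<'E'
import sys
from h import *
p,r=pose();m=r.as_matrix();print("pose",p.round(1),m.round(3).tolist(),"yang",np.degrees(np.arctan2(m[1,1],m[0,1])))
for n in("wrist","scene","top"):
    d=get_image(n);P=cloud(d);I=d["img"];save(sys.argv[1]+n,I);x,y,z=np.moveaxis(P,-1,0)
    near=(np.hypot(x-568,y-181)<35)
    t=near&(z>183)&(z<193)&(I.max(-1)<90); q=P[t]
    if len(q)>20: print(n,"griptop",len(q),cv2.minAreaRect(q[:,:2].astype(np.float32)),np.median(q,0))
    f=near&(z>108)&(z<118);q=P[f]
    if len(q)>20: print(n,"flange",len(q),cv2.minAreaRect(q[:,:2].astype(np.float32)))
    g=(np.hypot(*(np.moveaxis(P[...,:2]-(C+65*ey),-1,0)))<60)&(z>40)&(z<140)
    q=P[g]
    if len(q)>50: print(n,"flap z",np.percentile(q[:,2],[5,25,50,75,95]))
E
python3 look.py a
```

```text
pose [557.2 188.  291.8] [[-0.001, 0.181, 0.984], [-0.002, 0.984, -0.181], [-1.0, -0.002, -0.0]] yang 79.59238847013872
wrist griptop 1790 ((566.0713500976562, 182.79971313476562), (26.307003021240234, 26.33922004699707), 46.44628143310547) [564.70907675 183.12784286 188.81289565]
wrist flange 698 ((565.9751586914062, 182.7142791748047), (35.932193756103516, 36.30674743652344), 46.48591232299805)
wrist flap z [79.66262101 80.40962489 80.90800294 81.40842254 82.11979401]
scene griptop 279 ((568.0625, 180.48194885253906), (26.493824005126953, 26.70240592956543), 48.87515640258789) [568.78705741 181.14589311 187.40179878]
scene flange 206 ((568.8328247070312, 181.28041076660156), (35.62989807128906, 36.892494201660156), 43.61738204956055)
scene flap z [77.5976182  78.85133764 79.67734989 80.5362857  81.79262294]
top griptop 129 ((564.7546997070312, 182.79769897460938), (26.051637649536133, 18.439899444580078), 47.33315658569336) [562.73431757 181.71766166 188.07355217]
top flange 118 ((567.1622314453125, 180.3734588623047), (35.923213958740234, 35.77546310424805), 47.023895263671875)
```

View pics/awrist.png

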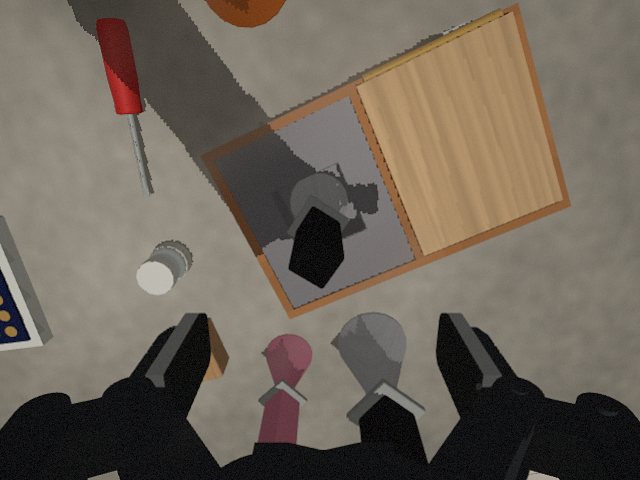

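The wrist view shows the flap flat and shut (median z 80.5, at 360–570 × 0–250). The horn's grip top is at about (315,260) and its faces lie at 46.5°, on which all three views agree. Centring, turning 33° and then descending.

Request:
jog_arm(
  series=[
    [[0, 0, 0], [0, -4, 10], -1],
    [[8.3, 0, 0], [0, 0, 0], -1],
    [[8.3, 0, 0], [10, 0, 0], -1],
    [[8.3, 0, 0], [10, 0, 0], -1],
    [[8.2, 0, 0], [15, 0, 0], -1],
    [[0, 0, 0], [15, 0, 0], -1],
    [[0, 0, 0], [0, 0, 0], -1],
  ],
)

```text
clock: 6.22
eef_pos: [566.8, 185.5, 239.7]
tool_rot: [-2.04, 1.568, -2.792]
force: [-0.7, -0.2, 0.5]
width: 85.4
```

```bash
python3 look.py b; python3 -c "
from h import *
print(read_state()['qpos'])"
```

```text
pose [566.8 185.5 239.7] [[-0.003, 0.683, 0.73], [-0.001, 0.73, -0.683], [-1.0, -0.003, -0.001]] yang 46.898702536083825
wrist griptop 2853 ((566.0902099609375, 183.1769256591797), (25.984886169433594, 26.6182804107666), 46.59828567504883) [564.97025312 184.1922654  188.77129189]
wrist flange 925 ((565.7706298828125, 183.36795043945312), (36.06014633178711, 35.241764068603516), 46.5173225402832)
wrist flap z [79.7002118  80.4413112  80.94117318 81.43952354 82.1519717 ]
scene griptop 164 ((571.4437866210938, 177.60032653808594), (26.03064727783203, 17.27435302734375), 46.379032135009766) [572.56659526 176.992456   187.4948618 ]
scene flange 204 ((568.3612060546875, 181.13304138183594), (36.74544143676758, 36.63483810424805), 44.88904571533203)
scene flap z [77.5124275  78.79105206 79.64778942 80.52745619 81.77666737]
top flange 50 ((555.9447021484375, 189.3070526123047), (35.13874816894531, 7.156671524047852), 46.99762725830078)
[-0.43199248  0.56917701  0.10895595  1.69000139 -0.07595105  0.88574359
  0.52470444]
```

Request:
jog_arm(
  series=[
    [[0, 0, 0], [15, -2, 1.5], -1],
    [[0, 0, 0], [30, 0, 0], -1],
    [[0, 0, 0], [30, 0, 0], -1],
    [[0, 0, 0], [7, 0, 0], -1],
    [[0, 0, 0], [0, 0, 0], 1],
    [[0, 0, 0], [0, 0, 0], 1],
    [[0, 0, 0], [0, 0, 0], 1],
    [[0, 0, 0], [0, 0, 0], 1],
  ],
)

```text
clock: 7.38
eef_pos: [567.2, 182.8, 160.3]
tool_rot: [0.911, 1.57, 0.156]
force: [-1.4, -0.7, 4.8]
width: 25.1
```

Request:
jog_arm(
  series=[
    [[0, 0, 0], [0, 0, 0], 1],
    [[0, 0, 0], [0, 0, 0], 1],
    [[0, 0, 0], [0, 0, 0], 1],
  ],
)

```text
clock: 7.75
eef_pos: [567.3, 182.8, 160.3]
tool_rot: [0.935, 1.57, 0.18]
force: [-0.7, -1.1, 5.9]
width: 25.6
```

Gripped at 25.6 mm. Lifting straight up.

Request:
jog_arm(
  series=[
    [[0, 0, 0], [-10, 0, 0], 1],
    [[0, 0, 0], [-15, 0, 0], 1],
    [[0, 0, 0], [-25, 0, 0], 1],
    [[0, 0, 0], [-30, 0, 0], 1],
    [[0, 0, 0], [-40, 0, 0], 1],
    [[0, 0, 0], [-40, 0, 0], 1],
    [[0, 0, 0], [-30, 0, 0], 1],
    [[0, 0, 0], [0, 0, 0], 1],
  ],
)

```text
clock: 8.75
eef_pos: [568.2, 183.4, 352.6]
tool_rot: [1.12, 1.564, 0.365]
force: [0.6, -0.6, -1.8]
width: 25.4
```

```bash
python3 - <<'E'
from h import *
p,r=pose();s=read_state();print(p,s["force"],s["qpos"])
S=np.array([592.,-235.,22.])
# target: tool x pointing away from base, 45 deg down; horn mouth sits 127 mm ahead of TCP(grip: TCP was 160.3-33)
L=127.
hd=S[:2]/np.linalg.norm(S[:2]); 
for off in(0,):
  a=np.r_[hd*np.sqrt(.5),-np.sqrt(.5)]
  pt=S-a*(120+L)
  # roll about the tool x: min. turn, from the current orientation tilted
  x0=r.apply([1,0,0]); base,_=R.align_vectors([a],[x0])
  dq=np.arctan2(S[1],S[0])-np.arctan2(p[1],p[0])
  x1=x0;ax=np.cross(x1,a);rt=R.from_rotvec(ax/np.linalg.norm(ax)*np.arccos(x1@a))*R.from_rotvec([0,0,dq])*r
  print("target",pt,rt.as_matrix().round(3).tolist(),np.degrees(dq),np.degrees((r.inv()*rt).magnitude()))
  np.savez("tgt.npz",pt=pt,q=rt.as_quat())
  plan(p,r,pt+[0,0,80],rt,16)
a=get_image("scene")["img"];save("s2",a)
E
```

```text
[568.23232509 183.36238037 352.56256156] [ 0.58855124 -0.61595304 -1.77448374] [-0.43962801  0.46064117  0.12555503  1.54739668 -0.06182667  1.13101236
  0.5144929 ]
target [ 429.66691354 -170.56034575  196.65537495] [[0.657, 0.754, -0.01], [-0.265, 0.218, -0.939], [-0.706, 0.62, 0.343]] -39.535396054395854 59.1472503888287
[2.3, -2.2, 1.9] [5.0, -22.0, 9.0]
[2.3, -2.2, 1.9] [4.0, -22.0, 10.0]
[2.3, -2.2, 1.9] [4.0, -22.0, 10.0]
[2.3, -2.2, 1.9] [4.0, -21.0, 11.0]
[2.3, -2.2, 1.9] [3.0, -21.0, 12.0]
[2.3, -2.2, 1.9] [3.0, -21.0, 13.0]
[2.3, -2.2, 1.9] [3.0, -20.0, 13.0]
[2.3, -2.2, 1.9] [3.0, -20.0, 14.0]
[2.3, -2.2, 1.9] [3.0, -19.0, 15.0]
[2.3, -2.2, 1.9] [3.0, -19.0, 15.0]
[2.3, -2.2, 1.9] [3.0, -18.0, 16.0]
[2.3, -2.2, 1.9] [3.0, -17.0, 17.0]
[2.3, -2.2, 1.9] [3.0, -17.0, 17.0]
[2.3, -2.2, 1.9] [3.0, -16.0, 18.0]
[2.3, -2.2, 1.9] [3.0, -16.0, 18.0]
[2.3, -2.2, 1.9] [3.0, -15.0, 19.0]
```

View pics/s2.png

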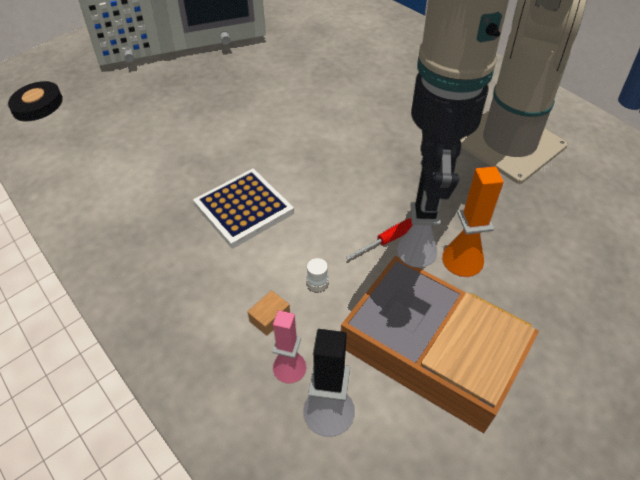

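Horn is out of the well and upright in the gripper, at (420,240). The flap is flat shut and the bystanders have not moved. Swinging over towards the sheet while tilting.

Request:
jog_arm(
  series=[
    [[2.3, -2.2, 1.9], [5, -22, 9], 1],
    [[2.3, -2.2, 1.9], [4, -22, 10], 1],
    [[2.3, -2.2, 1.9], [4, -22, 10], 1],
    [[2.3, -2.2, 1.9], [4, -21, 11], 1],
    [[2.3, -2.2, 1.9], [3, -21, 12], 1],
    [[2.3, -2.2, 1.9], [3, -21, 13], 1],
    [[2.3, -2.2, 1.9], [3, -20, 13], 1],
    [[2.3, -2.2, 1.9], [3, -20, 14], 1],
  ],
)

```text
clock: 9.8
eef_pos: [495.9, 3.6, 310.4]
tool_rot: [0.873, 1.168, -0.209]
force: [0.2, -1.0, -1.0]
width: 24.9
```

Request:
jog_arm(
  series=[
    [[2.3, -2.2, 1.9], [3, -19, 15], 1],
    [[2.3, -2.2, 1.9], [3, -19, 15], 1],
    [[2.3, -2.2, 1.9], [3, -18, 16], 1],
    [[2.3, -2.2, 1.9], [3, -17, 17], 1],
    [[2.3, -2.2, 1.9], [3, -17, 17], 1],
    [[2.3, -2.2, 1.9], [3, -16, 18], 1],
    [[2.3, -2.2, 1.9], [3, -16, 18], 1],
    [[2.3, -2.2, 1.9], [3, -15, 19], 1],
  ],
)

```text
clock: 10.8
eef_pos: [453.3, -122.0, 281.2]
tool_rot: [0.899, 0.951, -0.4]
force: [0.8, 0.1, -2.7]
width: 25.1
```

```bash
cat > fin.py <<'E'
import sys
from h import *
p,r=pose();s=read_state();t=np.load("tgt.npz");rt=R.from_quat(t["q"])
print(s["clock"],p,s["qpos"].round(2),s["width"],s["force"]);print("err turn",np.degrees((r.inv()*rt).magnitude()), "tool x",r.apply([1,0,0]))
plan(p,r,t["pt"]+[0,0,float(sys.argv[1])],rt,int(sys.argv[2]))
E
python3 fin.py 30 4
```

```text
10.8 [ 453.26073509 -122.01635258  281.18199018] [ 0.58  0.23 -0.61  2.46  1.85  0.36 -1.47] 25.141087575221555 [ 0.75954348  0.0986335  -2.72240165]
err turn 13.056504654848872 tool x [ 0.53477635 -0.22600689 -0.81420829]
[2.2, -1.2, 2.1] [11.0, -15.0, 5.0]
[2.2, -1.2, 2.1] [10.0, -15.0, 6.0]
[2.2, -1.2, 2.1] [10.0, -15.0, 6.0]
[2.2, -1.2, 2.1] [9.0, -15.0, 6.0]
```

Joint 4 has reached its limit (2.46): that pose is too near the base. I'll choose another slant direction, with the grip to the +y side of the sheet so the TCP is farther out.

```bash
python3 - <<'E'
from h import *
p,r=pose();S=np.array([592.,-235.,22.])
az=np.arctan2(S[1],S[0])-np.radians(60)
a=np.r_[np.array([np.cos(az),np.sin(az)])*np.sqrt(.5),-np.sqrt(.5)]
pt=S-a*247;x=r.apply([1,0,0]);k=np.cross(x,a);k/=np.linalg.norm(k)
rt=R.from_rotvec(k*np.arccos(x@a))*r
np.savez("tgt.npz",pt=pt,q=rt.as_quat());print(pt,a,np.degrees((r.inv()*rt).magnitude()))
E
python3 fin.py 90 8
```

```text
[566.63983436 -62.19559612 196.65537495] [ 0.10267274 -0.69961297 -0.70710678] 37.93054376915449
10.8 [ 453.26073509 -122.01635258  281.18199018] [ 0.58  0.23 -0.61  2.46  1.85  0.36 -1.47] 25.141087575221555 [ 0.75954348  0.0986335  -2.72240165]
err turn 37.93054376915449 tool x [ 0.53477635 -0.22600689 -0.81420829]
[0.0, -3.1, -3.6] [5.0, 14.0, -4.0]
[0.0, -3.1, -3.6] [4.0, 15.0, -5.0]
[0.0, -3.1, -3.6] [3.0, 15.0, -5.0]
[0.0, -3.1, -3.6] [2.0, 15.0, -5.0]
[0.0, -3.1, -3.6] [1.0, 15.0, -5.0]
[0.0, -3.1, -3.6] [-1.0, 15.0, -5.0]
[0.0, -3.1, -3.6] [-2.0, 15.0, -5.0]
[0.0, -3.1, -3.6] [-3.0, 15.0, -5.0]
```

Request:
jog_arm(
  series=[
    [[0, 0, 0], [5, 20, -4], 1],
    [[0, 0, 0], [4, 25, -5], 1],
    [[0, -3, -3.6], [3, 20, -5], 1],
    [[0, -3, -3.6], [2, 15, -5], 1],
    [[0, 0, 0], [0, 0, 0], 1],
  ],
)

```text
clock: 11.42
eef_pos: [527.6, -79.1, 299.1]
tool_rot: [0.673, 0.966, -0.674]
force: [0.3, 0.6, -0.9]
width: 25.6
```

```bash
python3 fin.py 90 8
```

```text
11.425 [527.63883312 -79.14991827 299.05028469] [ 0.28  0.32 -0.57  2.21  1.27  0.67 -1.06] 25.567851837208316 [ 0.26618648  0.5893707  -0.87777176]
err turn 28.897808471901683 tool x [ 0.44460068 -0.3549105  -0.82241642]
[0.0, -2.4, -2.7] [3.0, 4.0, -2.0]
[0.0, -2.4, -2.7] [2.0, 5.0, -2.0]
[0.0, -2.4, -2.7] [2.0, 5.0, -2.0]
[0.0, -2.4, -2.7] [2.0, 5.0, -2.0]
[0.0, -2.4, -2.7] [1.0, 5.0, -2.0]
[0.0, -2.4, -2.7] [1.0, 5.0, -2.0]
[0.0, -2.4, -2.7] [1.0, 5.0, -2.0]
[0.0, -2.4, -2.7] [0.0, 5.0, -2.0]
```

Joints are back in comfortable range, so I'll continue.

Request:
jog_arm(
  series=[
    [[0, -2.4, -2.7], [3, 4, -2], 1],
    [[0, -2.4, -2.7], [2, 5, -2], 1],
    [[0, -2.4, -2.7], [2, 5, -2], 1],
    [[0, -2.4, -2.7], [2, 5, -2], 1],
    [[0, -2.4, -2.7], [1, 5, -2], 1],
    [[0, -2.4, -2.7], [1, 5, -2], 1],
    [[0, -2.4, -2.7], [1, 5, -2], 1],
    [[0, -2.4, -2.7], [0, 5, -2], 1],
  ],
)

```text
clock: 12.42
eef_pos: [566.1, -68.2, 289.1]
tool_rot: [0.083, 0.778, -1.43]
force: [-0.2, 0.4, -1.1]
width: 25.5
```

Request:
jog_arm(
  series=[
    [[0, 0, 0], [0, 0, 0], 1],
  ],
)

```text
clock: 12.55
eef_pos: [566.7, -67.1, 288.4]
tool_rot: [0.084, 0.78, -1.427]
force: [0.5, 0.4, -0.4]
width: 25.6
```

```bash
python3 fin.py 40 3; python3 - <<'E'
from h import *
S=np.array([592.,-235.,22.])
for n in("top","scene"):
    d=get_image(n);save("c"+n,d["img"]);P=cloud(d);I=d["img"];hsv=cv2.cvtColor(I,cv2.COLOR_RGB2HSV)
    x,y,z=np.moveaxis(P,-1,0)
    m=((np.abs(z-22)<5)&(np.hypot(x-592,y+235)<130)&((hsv[...,0]>105)&(hsv[...,0]<130)&(hsv[...,1]>110))).astype(np.uint8)
    nn,lab,st,ce=cv2.connectedComponentsWithStats(cv2.morphologyEx(m,cv2.MORPH_CLOSE,np.ones((7,7))));k=1+np.argmax(st[1:,4])
    q=P[(lab==k)&(m>0)];print(n,"sheet blue",cv2.minAreaRect(q[:,:2].astype(np.float32)),np.median(q[:,2]),len(q))
    h=(z>70)&(np.hypot(x-580,y+130)<130)&(I.min(-1)>60)&(hsv[...,1]<40)
    q=P[h];print(n,"grey horn",len(q),q.mean(0) if len(q) else 0)
    np.save(n+"_horn.npy",q)
E
```

```text
12.55 [566.66527055 -67.07981301 288.38391605] [-0.03  0.62 -0.48  1.84  1.05  1.34 -1.  ] 25.594282988889773 [ 0.49588109  0.39825242 -0.3550112 ]
err turn 0.30735079649599006 tool x [ 0.10169707 -0.70331867 -0.70356276]
[-0.0, 0.1, 0.0] [11.0, -1.0, -13.0]
[-0.0, 0.1, 0.0] [11.0, -1.0, -13.0]
[-0.0, 0.1, 0.0] [11.0, -1.0, -13.0]
top sheet blue ((600.5917358398438, -233.4850616455078), (126.01522064208984, 123.96453857421875), 87.58453369140625) 22.626566646028664 748
top grey horn 897 [ 572.752691   -134.19407167  242.50496992]
scene sheet blue ((603.0357666015625, -233.40234375), (129.74557495117188, 126.53491973876953), 87.13864135742188) 21.882865940339173 982
scene grey horn 1205 [ 590.84398593 -106.49562535  253.47971045]
```

View pics/cscene.png

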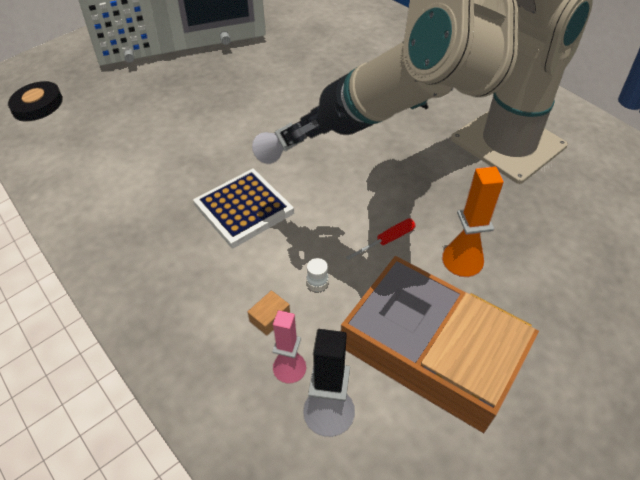

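Scene shows the horn slanted over the sheet, mouth at (267,148). Both views put the sheet's blue square, seen whole, at (602,-233.5), so I'll correct for that and descend.

```bash
python3 - <<'E'
import numpy as np
t=np.load("tgt.npz");np.savez("tgt.npz",q=t["q"],pt=t["pt"]+[10,1.5,0])
E
python3 fin.py 0 5
cat > chk.py <<'E'
from h import *
p,r=pose();S=np.array([602,-233.5,22]);a=r.apply([1,0,0])
for n in("top","scene"):
    d=get_image(n);P=cloud(d);I=d["img"];hsv=cv2.cvtColor(I,cv2.COLOR_RGB2HSV)
    L=r.inv().apply((P-p).reshape(-1,3)).reshape(P.shape)
    x,y,z=np.moveaxis(L,-1,0);rad=np.hypot(y,z)
    g=(x>60)&(x<150)&(rad<45)&np.isfinite(x)
    q=L[g];print(n,len(q),"x max pct",np.percentile(q[:,0],[90,95,98,99.5]).round(1))
    # fit cone axis: r = 28 - (127-x)*17/55 , least squares for lateral offset+slope and x shift
    from scipy.optimize import least_squares
    q=q[(q[:,0]>80)&(q[:,0]<122)]
    f=lambda v:np.hypot(q[:,1]-v[0]-v[1]*(q[:,0]-100),q[:,2]-v[2]-v[3]*(q[:,0]-100))-(28-(127+v[4]-q[:,0])*17/55)
    v=least_squares(f,[0,0,0,0,0],loss="soft_l1").x
    h=r.apply([1,v[1],v[3]]);h/=np.linalg.norm(h)
    m=p+r.apply([127+v[4],v[0]+v[1]*(27+v[4]),v[2]+v[3]*(27+v[4])])
    print("  fit",v.round(3),"rms",np.sqrt(np.mean(f(v)**2)).round(2),"mouth",m.round(1),"aim-S",(m+120*h-S).round(1),"tilt",np.degrees(np.arccos(-h[2])).round(1))
m=p+127*a;print("nominal mouth",m.round(1),"aim-S",(m+120*a-S).round(1),"tilt",np.degrees(np.arccos(-a[2])))
E
python3 chk.py
```

```text
12.65 [566.01964103 -67.64278826 289.54543835] [-0.03  0.62 -0.48  1.84  1.05  1.34 -1.  ] 25.51474541170843 [-0.00820468 -0.52164842 -1.2428906 ]
err turn 0.3578072531578326 tool x [ 0.10180948 -0.70380946 -0.70305553]
[-0.0, 0.1, 0.0] [12.0, 1.0, -14.0]
[-0.0, 0.1, 0.0] [12.0, 1.0, -14.0]
[-0.0, 0.1, 0.0] [12.0, 1.0, -14.0]
[-0.0, 0.1, 0.0] [12.0, 1.0, -14.0]
[-0.0, 0.1, 0.0] [12.0, 1.0, -14.0]
top 705 x max pct [121.3 123.6 125.6 127.4]
  fit [-0.415 -0.017  1.434  0.035 -1.384] rms 1.0 mouth [ 578.  -157.8  202.8] aim-S [-13.8 -11.8  99.4] tilt 47.2
scene 742 x max pct [122.  125.1 126.6 129.1]
  fit [-0.519  0.01   1.275  0.003 -0.218] rms 1.02 mouth [ 578.7 -157.8  201.4] aim-S [-9.8 -8.9 95.3] tilt 45.5
nominal mouth [ 578.9 -157.   200.3] aim-S [-10.8  -8.   93.9] tilt 45.32733377774126
```

The cone fit in both views matches the nominal hold to about 2 mm and 2°. Descending.

Request:
jog_arm(
  series=[
    [[0, 0, 0], [12, 1, -14], 1],
    [[0, 0, 0], [12, 1, -14], 1],
    [[0, 0, 0], [12, 1, -14], 1],
    [[0, 0, 0], [12, 1, -14], 1],
    [[0, 0, 0], [12, 1, -14], 1],
    [[0, 0, 0], [0, 0, 0], 1],
    [[0, 0, 0], [0, 0, 0], 1],
    [[0, 0, 0], [0, 0, 0], 1],
  ],
)

```text
clock: 13.75
eef_pos: [577.2, -58.8, 199.4]
tool_rot: [0.088, 0.779, -1.425]
force: [-0.4, -0.3, -1.5]
width: 25.2
```

```bash
python3 chk.py; python3 fin.py 0 1; python3 - <<'E'
from h import *
d=get_image("scene");save("fs",d["img"]);P=cloud(d)
g=(np.hypot(*(np.moveaxis(P[...,:2]-(C+65*ey),-1,0)))<60)&(P[...,2]>40)&(P[...,2]<140)
print(np.percentile(P[g][:,2],[5,50,95]))
E
```

```text
top 528 x max pct [122.1 124.  125.9 126.9]
  fit [-0.561  0.007  1.26   0.026 -1.689] rms 1.17 mouth [ 589.8 -148.4  112.6] aim-S [ 1.  -1.4  8.5] tilt 46.8
scene 648 x max pct [122.7 125.5 126.9 129.6]
  fit [-6.730e-01  1.400e-02  2.209e+00  2.000e-03 -3.310e-01] rms 1.08 mouth [ 590.  -149.6  111.9] aim-S [ 2.1 -0.6  5.9] tilt 45.5
nominal mouth [ 590.3 -148.2  110.1] aim-S [0.7 0.8 3.8] tilt 45.33990748854388
13.85 [577.16311926 -58.85943391 199.31351206] [-0.07  0.76 -0.45  1.86  1.14  1.27 -1.16] 25.162166757857097 [-0.27382191 -0.2558697  -1.5156098 ]
err turn 0.39334968251287616 tool x [ 0.10300076 -0.70375201 -0.7029395 ]
[-0.2, 0.3, -0.0] [3.0, -1.0, -1.0]
[77.5722824  79.67361919 81.67873705]
```

View pics/fs.png

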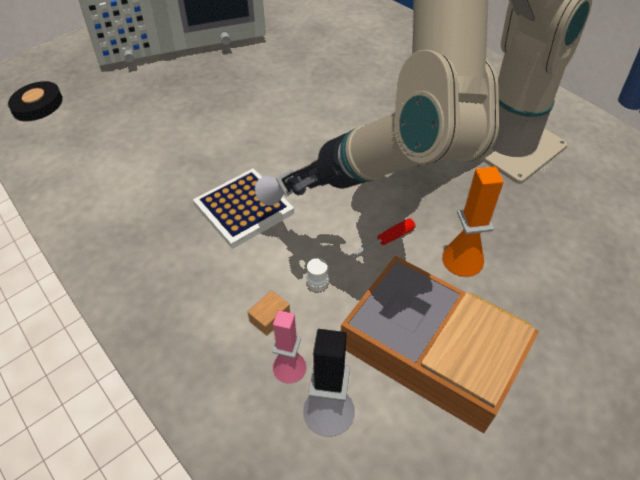

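Aim point is within 2 mm sideways and about 6 mm high. One small correction down.

Request:
jog_arm(
  series=[
    [[0, 0, 0], [4, 0, -4], 1],
    [[0, 0, 0], [0, 0, 0], 1],
    [[0, 0, 0], [0, 0, 0], 1],
    [[0, 0, 0], [0, 0, 0], 1],
    [[0, 0, 0], [0, 0, 0], 1],
  ],
)

```text
clock: 14.52
eef_pos: [577.3, -58.8, 193.0]
tool_rot: [0.086, 0.78, -1.426]
force: [-0.8, 0.8, -2.2]
width: 25.5
```

```bash
python3 chk.py; python3 - <<'E'
from h import *
a=np.load("top_P.npy")  # bystanders: depth change against the first top picture
d=get_image("top");b=cloud(d)
for n,(u,v) in dict(carton=(319,183),jar=(318,231),driver=(310,320)).items():
    s=np.s_[v-12:v+12,u-8:u+8];print(n,np.nanmedian(np.abs(a[s]-b[s])[...,2]).round(1))
s=read_state();print(s["clock"],s["width"],s["force"].round(1),np.abs(s["qd"]).max().round(4))
E
```

```text
top 474 x max pct [122.1 124.4 126.  127.8]
  fit [-0.549 -0.004  1.557  0.023 -1.388] rms 1.19 mouth [ 589.5 -148.8  106.2] aim-S [-0.6 -1.7  1.8] tilt 46.6
scene 637 x max pct [123.3 125.8 128.1 129.6]
  fit [-0.54   0.013  2.222  0.003 -0.025] rms 1.09 mouth [ 590.1 -149.9  105.4] aim-S [ 1.9 -0.9 -0.6] tilt 45.6
nominal mouth [ 590.3 -148.2  103.7] aim-S [ 0.6  0.8 -2.6] tilt 45.33279746654693
carton 2.1
jar 693.6
driver 763.2
14.675 25.212709166125258 [-0.  -0.7 -1.8] 0.001
```

```bash
python3 -c "
from cell import *
print(finish_job())"
```

```text
the job is handed in; nothing more can be done
None
```

I shut the flap first, then drew the small grey horn from its well. I handed the job in at about 14.7 s with the horn still gripped over the sheet.

- **Flap:** it went hard against its stop, with 19 N at the fingertips. Its upper face measured about 80 mm high, the shut height, and was still so after the horn reached the sheet.
- **Horn:** the grip opening held at about 25 mm. The horn is slanted about 45–47°. Its aim point is within about 3 mm of the sheet's middle, so the mouth is about 120 mm away, and it did not touch the sheet.
- **Disagreements:** the camera fits and the nominal hold differ by 1–2° in tilt and 2–4 mm in position. The horn may therefore sit slightly tilted in the jaws.
- **Bystanders:** the last top-view check was usable only for the carton, where the depth changed by about 2 mm, within noise. The arm hid the jar and screwdriver, so I judged them only by eye from the last scene picture, taken before the final 6 mm correction. They appear unmoved there, with the screwdriver's shaft partly in shadow.

My first slant direction ran joint 4 up to its limit (2.46 of 2.47 rad), so I approached the sheet from its +y side instead.

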